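Set the key-cutting machine to its second speed and start it

TASK

Push the speed lever of the key-cutting machine away from you, past its first detent, all the way to its second stop and leave it there. Then push the start button fully down with a fingertip and let it come back up. Only push with the fingers: pick nothing up, and leave the padlock, the oil bottle, the carton and the screwdriver where they are.

Things in the scene. Friction and masses are not known exactly. Their poses are not given: they have to be found in the camera images.
- machine: Grey key-cutting machine fixed to the bench. Origin: underside centre of its control deck, a block 240 (x) by 220 (y) by 80 mm high, with lever and button on top; x points away from the operator, y left, z up. Left of the deck (y = 110 to 410 mm): cutting bay up to 130 mm high, then (from y = 210) motor cover 160 mm high with a raised clear guard up to 220 mm high.
- lever_grip (a point): Centre of the speed lever's black barrel grip (24 mm diameter, 32 mm long along the lever), the upper end of a 10 mm steel rod that rises from the slot of a steel plate on the deck (plate top 83 mm above the bench). The grip is 131 mm above the bench at both ends of its travel, 140 mm in the middle, and travels 72 mm along machine +x from off to the second stop.
- lever_pivot (a point): Hinge axis of the speed lever (parallel to the machine's y), inside the deck, 65 mm above the bench, at machine x = 0, y = -55 mm. The grip centre turns about it at 75 mm radius.
- lever (a joint): Angle of the speed lever, rad, growing as it is pushed along machine +x: 0 = off (leaning to -x), 0.5 = upright, first detent, 1.0 = leaning to +x, second stop (end of travel). Sprung detents hold it at all three; getting out of one takes a push of 5 to 12 N at the grip. Beyond about 0.8 it snaps on to 1.0 by itself and stays.
- start_top (a point): Centre of the top of the start button, a grey round cap 32 mm across on a black housing, on the deck at machine x = -60, y = 45 mm; 100 mm to the +y side of the lever. It is pressed straight down.
- start (a joint): Travel of the start button in m: 0 = up, 0.006 = fully down (about 5 N); a spring lifts it again.
- padlock: Loose brass padlock lying flat on the deck, body 45 x 40 x 22 mm, steel shackle 30 mm beyond its +x end; origin at the centre of the body's underside. To be left alone.
- oil: Loose white oil bottle, 44 mm diameter, 120 mm high, standing on the bench; origin at the centre of its underside. To be left alone.
- blanks: Loose cardboard carton of key blanks, 70 x 50 x 45 mm, on the bench; origin at the centre of its underside. To be left alone.
- driver: Loose screwdriver lying on the bench about 170 mm in front (-x) of the deck's centre, its length along its own x, roughly parallel to the deck's front. To be left alone.

How it is judged:
By the outcome, as a careful person would: the job done as asked, in the order asked, and still so for the second after the job is handed in, with the robot touching nothing.
It also fails if it takes over 38 s, if anything falls off the work surface, if the arm or the gripper's body presses on something with over 40 N, if the wrist force passes 120 N, or if a joint passes its speed limit or range.

ROBOT

A 6-joint arm with a two-finger parallel gripper is mounted at the origin on the work surface. World frame = base frame: x ahead of the robot, y to its left, z up, the work surface at z = 0. Lengths are in m, angles in rad, forces in N, time in s.
With the tool pointing down it reaches from about 0.3 to 1 m from the base axis. Payload 5.1 kg.
Tool frame: the origin (TCP) lies where the fingers leave the gripper's body, on its centre line; the fingertips stand 78 mm ahead of it and the grasp point (between the pads) lies 59 mm ahead of it; y points along the fingers, z is the direction in which the jaws open and shut, and the axes are right-handed (so a half turn about y gives the same grasp; the last joint's range is limited). The gripper opens to 95 mm and grips with 3 to 60 N. Pads are 20 mm wide; open, the fingers measure 119 mm over their backs; the gripper's body (75 mm by 180 mm) begins 59 mm behind the grasp point.
Start: joints at [1.194, 0.124, 1.65, -0, 1.367, -0.083], TCP at [0.188, 0.622, 0.292] pointing down, gripper open.
Joint ranges: [-2.61, 2.61], [-1.02, 2.33], [0.03, 2.71], [-1.35, 4.49], [0.32, 2.68], [-2.91, 2.91]. Speed limits (rad/s): [2.57, 2.57, 3.14, 3.14, 3.14, 3.14].

INTERFACE

Orientations are given as a rotation vector (axis times angle).
In Python, from workcell import telemetry, eyes, bot gives the robot as it stands.
- The arm moves only by the tool move_arm, never from a script. Its argument "series" is a list that holds one entry, the list of rows, each a list of 7 numbers: the closure in counts, from 0 (fully open) to 255 (shut), then the shift along the tool's x, y, z in m, then the turn, a rotation vector about the tool's x, y, z in rad. A call has 1 to 5 rows; each row shifts and turns the commanded pose from where the row before left it, along the tool's axes as they then stand; what a row does not reach is not made up. A row lasts 1/12 s, in which the tool goes at most 41.7 mm and 7.16 degrees, less where a joint would pass 70% of its speed; a pose out of reach is approached as far as the arm can. A call with a gripper value outside its range is refused whole. The fingers move at their own pace and stop on an object; the grip force is fixed at half the most. Time passes only in rows, so rows that do not move let the fingers close. It gives the time, the measured TCP pose, the force and the opening at its end, in the units of the state.
- telemetry.read_state(): the state, without advancing time (a new reading comes with each control period).
- eyes.get_image(name): name is "scene" or "side" or "wrist"; returns the picture (400x640x3 uint8, blue, green, red); there is no depth.
- eyes.get_calibration(name): a dict with "intrinsics" (3x3 intrinsics, pixels), "k1" (the pictures are not rectified: a ray, as slopes to the right and down, at radius r is drawn at 1 + k1 r^2 times it, then the intrinsics apply), "position" and "orientation" of the camera in the world. Camera axes: x right, y up, looking along -z (the intrinsics and any distortion apply to the point x, -y, -z); pixel columns grow to the right and rows downward; lengths in m; the calibration is good to about 2 mm. A picture is of the moment at which its call begins: read the wrist's pose just before it. get_calibration takes no time and is no camera call; for the wrist camera it gives the pose at the moment of the call.
- bot.job_done(): hands the job in, once; it reports no verdict.
The state is a dict: "t": time; "qpos": joint angles; "qd": joint speeds; "effort": joint torques, N m; "eef_pos": TCP position; "eef_rot": TCP orientation; "force": force on the tool from outside, world axes, zero at the start; "moment": the same for the moment, N m; "finger_gap": finger opening in m.
Only numpy, scipy, OpenCV 4.12 (cv2) and the standard library are available. Lean on these libraries where they do the work, as an engineer would, in place of code of your own. Each camera call takes 0.05 s, during which the arm holds its last target.

## Working session

There is one attempt and no reset: what is moved stays moved. The work goes in short steps, Python scripts to look and compute and a tool call to move; the robot and the scene stay as the last step left them, time stands still between calls to the robot, and variables do not carry over. Pictures are saved under pics/ and viewed, and the job is handed in when it is done.

Besides the shell and the picture viewer there is one more tool, called as a command line: name --argument value ..., lists and objects as JSON in quotes. move_arm: Moves the arm, as the interface text tells. Its arguments: {"type":"object","properties":{"series":{"type":"array"}},"required":["series"]}

```bash
mkdir -p pics
cat > h.py <<'E'
import numpy as np, cv2
from scipy.spatial.transform import Rotation as R
from workcell import telemetry, eyes, bot
def rot(o):
    o=np.array(o,float)
    if o.shape==(3,3): return o
    if o.shape==(4,): raise Exception('quat')
    return R.from_rotvec(o).as_matrix()
def ray(cal,u,v):
    K=np.array(cal['intrinsics']);k1=cal['k1']
    p=cv2.undistortPoints(np.array([[[u,v]]],float),K,np.array([k1,0,0,0.]))[0,0]
    d=rot(cal['orientation'])@np.array([p[0],-p[1],-1]); return np.array(cal['position'],float),d/np.linalg.norm(d)
def plane(cal,u,v,z):
    o,d=ray(cal,u,v); return o+d*(z-o[2])/d[2]
def tri(*a):
    A=np.zeros((3,3));b=np.zeros(3)
    for o,d in a:
        M=np.eye(3)-np.outer(d,d);A+=M;b+=M@o
    p=np.linalg.solve(A,b); return p,[np.linalg.norm((np.eye(3)-np.outer(d,d))@(p-o)) for o,d in a]
def proj(cal,P):
    q=rot(cal['orientation']).T@(np.array(P)-np.array(cal['position']))
    K=np.array(cal['intrinsics']);x,y=q[0]/-q[2],-q[1]/-q[2];s=1+cal['k1']*(x*x+y*y)
    return K[0,0]*x*s+K[0,2],K[1,1]*y*s+K[1,2]
E
python3 - <<'E'
from h import *
for n in ['scene','side','wrist']:
    c=eyes.get_calibration(n);print(n,c)
    cv2.imwrite(f'pics/{n}0.png',eyes.get_image(n))
s=telemetry.read_state();print(s)
E
```

```text
scene {'intrinsics': array([[439.2628634 ,   0.        , 319.370859  ],
       [  0.        , 439.2628634 , 202.91207531],
       [  0.        ,   0.        ,   1.        ]]), 'k1': -0.05913536534797208, 'position': array([0.87016325, 0.39713254, 0.63451424]), 'orientation': array([0.28631845, 1.12127301, 2.4046494 ])}
side {'intrinsics': array([[412.60584018,   0.        , 317.43622328],
       [  0.        , 412.60584018, 191.78628982],
       [  0.        ,   0.        ,   1.        ]]), 'k1': -0.078582178203199, 'position': array([0.21948202, 0.21820101, 0.49057556]), 'orientation': array([ 0.40313192, -1.08134234, -2.22925439])}
wrist {'intrinsics': array([[349.10708558,   0.        , 318.97052446],
       [  0.        , 349.10708558, 194.06337917],
       [  0.        ,   0.        ,   1.        ]]), 'k1': -0.03794364223892393, 'position': array([0.11024805, 0.64631645, 0.38402975]), 'orientation': array([-0.25391671, -0.18521305,  1.26795065])}
{'t': 0.15, 'qpos': array([ 1.19439573e+00,  1.24351362e-01,  1.65133069e+00,  2.45017206e-06,
        1.36751065e+00, -8.26251027e-02]), 'qd': array([ 0.00136045, -0.00278335, -0.00648165, -0.00193559,  0.00163132,
        0.00046416]), 'effort': array([ 6.45887685e-04, -4.18192363e+01, -3.60471797e+01,  7.75267370e-02,
        4.68927214e-02, -1.26887758e-04]), 'eef_pos': array([0.18812696, 0.62179728, 0.29128939]), 'eef_rot': array([-1.56002934,  0.23091906, -0.23034178]), 'force': array([0.77883241, 0.06132523, 0.19929199]), 'moment': array([-0.02433781,  0.01434873,  0.02012035]), 'finger_gap': 0.09538256343875043}
```

View pics/scene0.png

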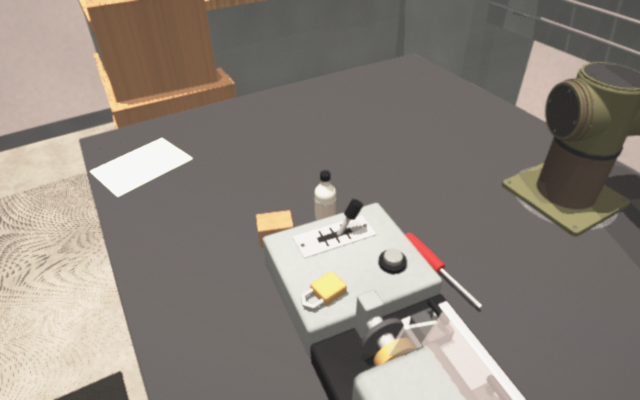

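View pics/side0.png

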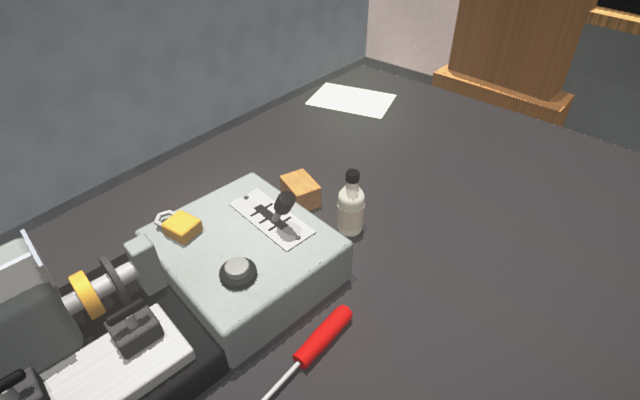

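View pics/wrist0.png

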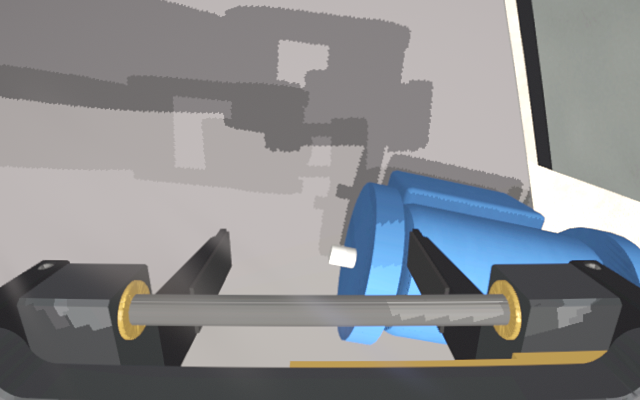

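The scene and side views show the deck, the lever (scene ~(352,210), side ~(285,203)), the button (scene ~(393,258), side ~(237,268)), the padlock, the oil bottle by the deck's right front, the carton and the screwdriver. I'll zoom in to get pixels.

Run:
```python
import cv2
a=cv2.imread('pics/scene0.png')[160:320,250:450];b=cv2.imread('pics/side0.png')[160:320,140:360]
cv2.imwrite('pics/za.png',cv2.resize(a,None,fx=3.7,fy=3.7,interpolation=2));cv2.imwrite('pics/zb.png',cv2.resize(b,None,fx=3.6,fy=3.6,interpolation=2))
```

```text
(no output)
```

View pics/za.png

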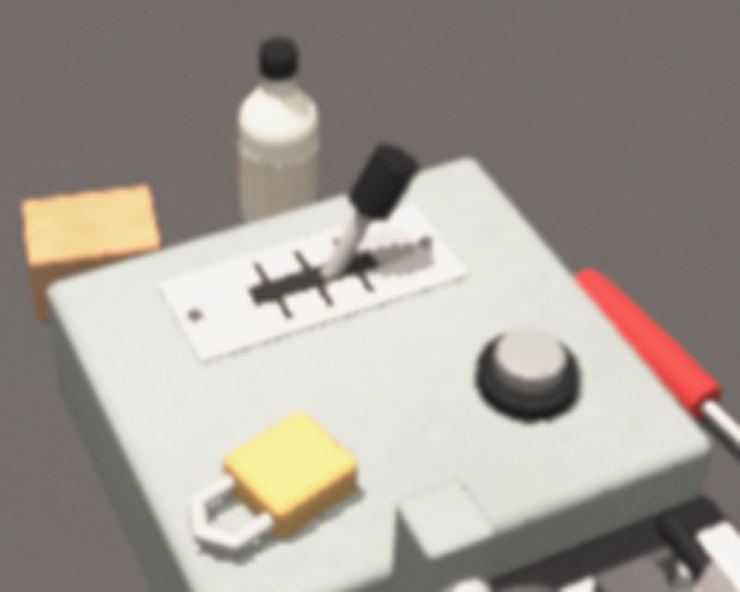

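View pics/zb.png

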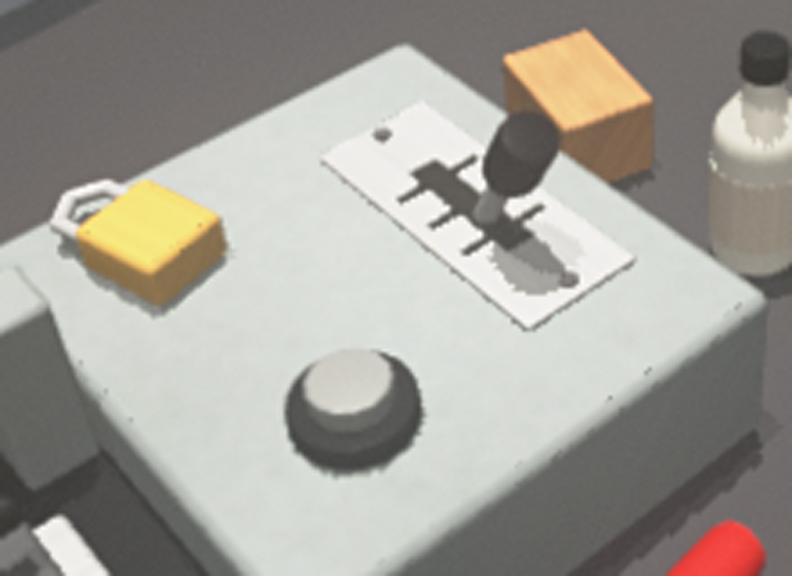

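Run:
```python
from h import *
S=eyes.get_calibration('scene');D=eyes.get_calibration('side')
A=lambda x,y:(250+(x+.5)/3.7-.5,160+(y+.5)/3.7-.5);B=lambda x,y:(140+(x+.5)/3.6-.5,160+(y+.5)/3.6-.5)
for n,a,b in [('grip',(385,182),(520,155)),('btn',(530,350),(347,382)),('platefarL',(207,360),(322,158)),('platenearL',(466,272),(530,328)),('platefarR',(160,288),(424,102)),('platenearR',(420,200),(634,260)),('decknearR',(475,160),(765,296)),('deckfarR',(50,288),(404,45)),('rodbase',(333,272),(487,215)),('oilcap',(279,48),(765,42)),('padc',(290,460),(150,230))]:
    p,e=tri(ray(S,*A(*a)),ray(D,*B(*b)));print(n,p.round(4),np.round(e,4))
p=plane(S,*A(207,360),.083);q=plane(S,*A(466,272),.083);print(p,q)
p=plane(D,*B(322,158),.083);q=plane(D,*B(530,328),.083);print(p,q)
```

```text
grip [ 0.5347 -0.079   0.1325] [0.0007 0.0007]
btn [0.5217 0.0223 0.1025] [0.0002 0.0002]
platefarL [ 0.641  -0.0625  0.0836] [0.0012 0.0012]
platenearL [ 0.5045 -0.0495  0.0832] [0.0005 0.0005]
platefarR [ 0.6373 -0.118   0.082 ] [0.0021 0.0021]
platenearR [ 0.4967 -0.1008  0.0865] [0.0001 0.0001]
decknearR [ 0.4484 -0.121   0.0801] [0.0018 0.0018]
deckfarR [ 0.6824 -0.1471  0.0781] [0.0011 0.0011]
rodbase [ 0.5606 -0.0823  0.0841] [0.0012 0.0012]
oilcap [ 0.5165 -0.2095  0.122 ] [0.001 0.001]
padc [0.6443 0.0193 0.0984] [0.0001 0.0001]
[ 0.64099637 -0.06136524  0.083     ] [ 0.50451216 -0.04900577  0.083     ]
[ 0.64256136 -0.06439398  0.083     ] [ 0.50482574 -0.0501082   0.083     ]
```

```bash
cat > go.py <<'E'
from h import *
import sys
EX=np.array([np.cos(.103),-np.sin(.103),0]);EY=np.array([np.sin(.103),np.cos(.103),0]);O=np.array([.5765,-.0285,0])
def m2w(x,y,z): return O+x*EX+y*EY+np.array([0,0,z])
def w2m(p): d=np.array(p)-O; return np.array([d@EX,d@EY,d[2]])
def goal():  # tool y down, tool z along machine -y or +y: x = y cross z
    out=[]
    for sg in (1,-1):
        y=np.array([0,0,-1.]);z=sg*EY;out.append(np.column_stack([np.cross(y,z),y,z]))
    return out
def rep(tip=None):
    s=telemetry.read_state();Rt=rot(s['eef_rot']);p=np.array(s['eef_pos']);t=p+Rt[:,1]*.078
    print('t',s['t'],'tcp',p.round(4),'tip m',w2m(t).round(4),'F',np.round(s['force'],1),'gap',round(s['finger_gap'],4))
    for G in goal():
        rv=R.from_matrix(Rt.T@G).as_rotvec();print(' turn',rv.round(3))
    if tip is not None: print(' shift tool',(Rt.T@(m2w(*tip)-t)).round(4))
    return s,Rt
E
python3 - <<'E'
from go import *
s,Rt=rep((-.085,-.055,.25));print(Rt.round(3))
E
```

```text
t 0.15 tcp [0.1881 0.6218 0.2913] tip m [-0.4532  0.6068  0.2133] F [0.8 0.1 0.2] gap 0.0954
 turn [ 0.002 -0.191 -0.   ]
 turn [0.000e+00 2.951e+00 2.000e-03]
 shift tool [ 0.487  -0.0359 -0.58  ]
[[ 0.957 -0.001  0.29 ]
 [-0.29  -0.001  0.957]
 [-0.    -1.    -0.002]]
```

move_arm --series '[[[255,0,-0.03,0,0,-0.064,0],[255,0,-0.03,0,0,-0.064,0],[255,0.01,0,-0.02,0,-0.063,0],[255,0.016,0,-0.03,0,0,0],[255,0.016,0,-0.03,0,0,0]]]'

```text
t: 0.57
eef_pos: [0.2204, 0.5373, 0.3526]
eef_rot: [-1.569, 0.079, -0.08]
force: [0.8, 0.1, -0.6]
finger_gap: 0.0674
```

move_arm --series '[[[255,0.018,0,-0.033,0,0,0],[255,0.018,0,-0.033,0,0,0],[255,0.018,0,-0.033,0,0,0],[255,0.018,0,-0.033,0,0,0],[255,0.018,0,-0.033,0,0,0]]]'

```text
t: 0.98
eef_pos: [0.2932, 0.3627, 0.3519]
eef_rot: [-1.57, 0.08, -0.08]
force: [0.2, 1.0, -0.0]
finger_gap: 0.0339
```

Run:
```python
from go import *
s,Rt=rep((-.09,-.055,.25));
cv2.imwrite('pics/scene1.png',eyes.get_image('scene'))
```

```text
t 0.9833 tcp [0.2932 0.3627 0.3519] tip m [-0.3221  0.36    0.2739] F [ 0.2  1.  -0. ] gap 0.0339
 turn [ 0.     0.001 -0.   ]
 turn [-0.    -3.141 -0.   ]
 shift tool [ 0.2317  0.024  -0.4152]
```

View pics/scene1.png

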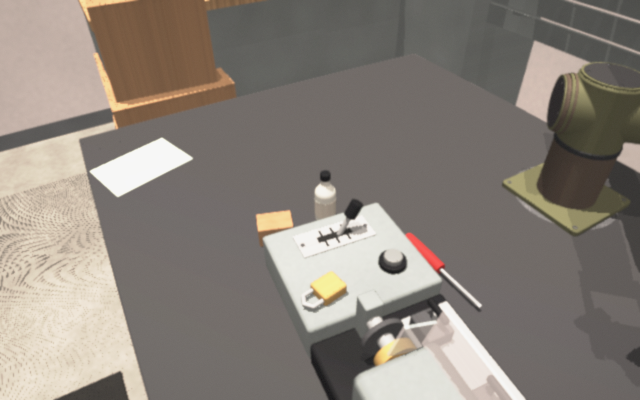

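The view is unchanged and the arm is still out of frame. I'll keep going.

move_arm --series '[[[255,0.019,0,-0.035,0,0,0],[255,0.019,0,-0.035,0,0,0],[255,0.019,0,-0.035,0,0,0],[255,0.019,0,-0.035,0,0,0],[255,0.019,0,-0.035,0,0,0]]]'

```text
t: 1.45
eef_pos: [0.3696, 0.1789, 0.3522]
eef_rot: [-1.569, 0.08, -0.081]
force: [1.1, 0.0, -0.6]
finger_gap: 0.0011
```

move_arm --series '[[[255,0.019,0,-0.035,0,0,0],[255,0.019,0,-0.035,0,0,0],[255,0.019,0,-0.035,0,0,0],[255,0.019,0,-0.035,0,0,0],[255,0.019,0,-0.035,0,0,0]]]'

```text
t: 1.87
eef_pos: [0.4463, -0.0052, 0.3522]
eef_rot: [-1.569, 0.081, -0.082]
force: [-0.2, 0.1, 0.3]
finger_gap: 0.0001
```

move_arm --series '[[[255,0.01,0,-0.03,0,0,0],[255,0.0,0,-0.03,0,0,0],[255,0,0,0,0,0,0]]]'

```text
t: 2.12
eef_pos: [0.4497, -0.0679, 0.3517]
eef_rot: [-1.571, 0.086, -0.084]
force: [0.4, 0.4, -0.0]
finger_gap: 0.0003
```

Run:
```python
from go import *
s,Rt=rep((-.09,-.055,.25));
cv2.imwrite('pics/scene2.png',eyes.get_image('scene'))
cv2.imwrite('pics/side2.png',eyes.get_image('side'))
```

```text
t 2.1167 tcp [ 0.4497 -0.0679  0.3517] tip m [-0.1222 -0.0523  0.2737] F [ 0.4  0.4 -0. ] gap 0.0003
 turn [ 0.002 -0.006 -0.001]
 turn [2.000e-03 3.136e+00 3.000e-03]
 shift tool [ 0.0322  0.0236 -0.0024]
```

View pics/scene2.png

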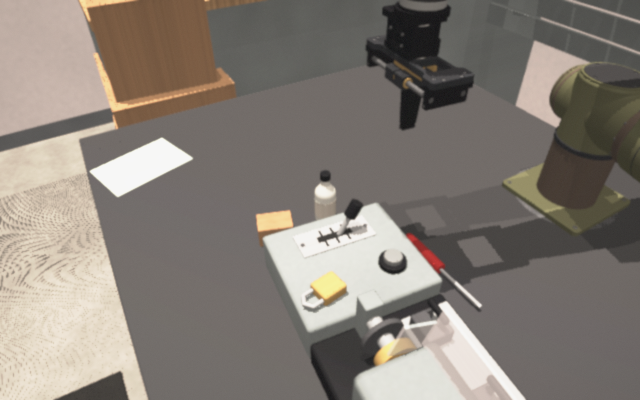

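View pics/side2.png

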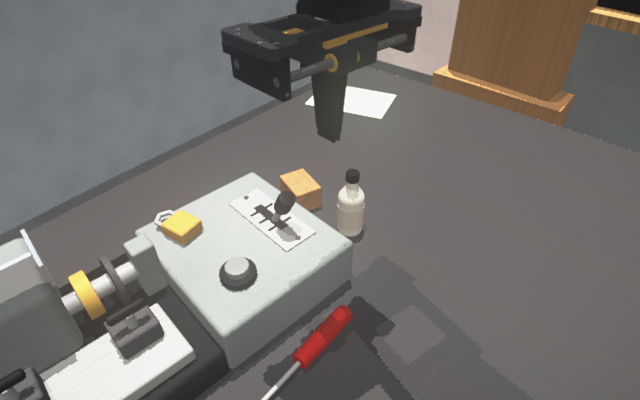

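The fingers are shut and hang in front of the lever. Going down.

move_arm --series '[[[255,0.006,0.032,-0.003,0.002,-0.006,-0.001],[255,0.006,0.032,0,0,0,0],[255,0,0.032,0,0,0,0],[255,0,0.032,0,0,0,0],[255,0,0.028,0,0,0,0]]]'

```text
t: 2.63
eef_pos: [0.4611, -0.0661, 0.1942]
eef_rot: [-1.567, 0.074, -0.074]
force: [-0.4, -0.0, -0.2]
finger_gap: 0.0001
```

move_arm --series '[[[255,0,0,0,0,0,0]]]'

```text
t: 2.72
eef_pos: [0.4581, -0.0654, 0.1897]
eef_rot: [-1.565, 0.083, -0.066]
force: [-1.1, -0.0, -1.0]
finger_gap: 0.0004
```

Run:
```python
from go import *
s,Rt=rep((-.07,-.055,.117));
cv2.imwrite('pics/scene3.png',eyes.get_image('scene')[60:320,220:500].repeat(2,0).repeat(2,1))
cv2.imwrite('pics/side3.png',eyes.get_image('side')[60:320,140:440].repeat(2,0).repeat(2,1))
```

```text
t 2.7167 tcp [ 0.4581 -0.0654  0.1897] tip m [-0.1149 -0.0485  0.1117] F [-1.1 -0.  -1. ] gap 0.0004
 turn [-0.004  0.008 -0.011]
 turn [-0.017 -3.133  0.007]
 shift tool [ 0.0448 -0.0058 -0.0068]
```

View pics/scene3.png

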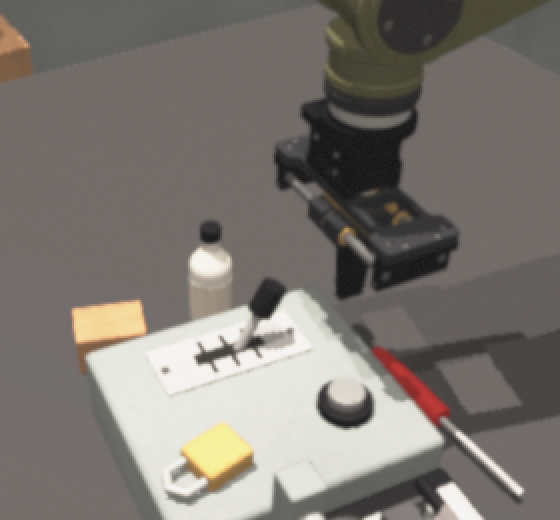

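View pics/side3.png

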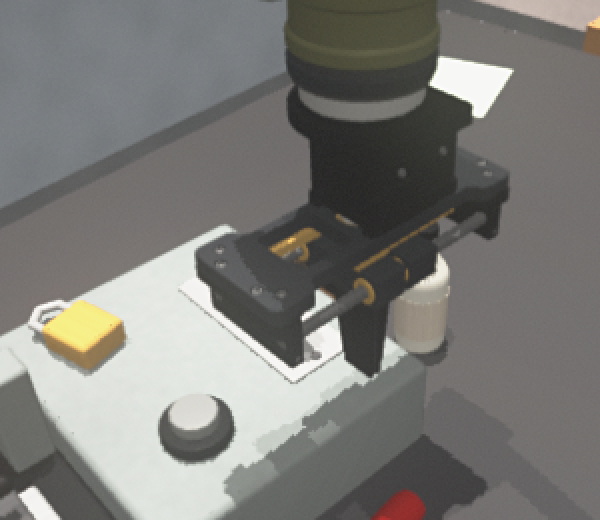

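move_arm --series '[[[255,0.01,-0.005,-0.006,0,0,0],[255,0.015,0,0,0,0,0],[255,0.015,0,0,0,0,0],[255,0,0,0,0,0,0]]]'

```text
t: 3.15
eef_pos: [0.5044, -0.0779, 0.2054]
eef_rot: [-1.569, 0.069, -0.082]
force: [0.6, -0.2, 0.6]
finger_gap: 0.0002
```

Run:
```python
from go import *
s,Rt=rep((.004,-.055,.117));
```

```text
t 3.15 tcp [ 0.5044 -0.0779  0.2054] tip m [-0.066  -0.0565  0.1274] F [ 0.6 -0.2  0.6] gap 0.0002
 turn [-0.001  0.007  0.008]
 turn [ 1.300e-02 -3.134e+00  2.000e-03]
 shift tool [0.0699 0.011  0.0009]
```

move_arm --series '[[[255,0,0,0,0,0,0],[255,0,0,0,0,0,0]]]'

```text
t: 3.32
eef_pos: [0.5013, -0.0775, 0.2029]
eef_rot: [-1.568, 0.073, -0.078]
force: [-0.1, -0.2, -0.2]
finger_gap: 0.0007
```

Run:
```python
from go import *
s,Rt=rep((.004,-.055,.117));
```

```text
t 3.3167 tcp [ 0.5013 -0.0775  0.2029] tip m [-0.0695 -0.0563  0.1249] F [-0.1 -0.2 -0.2] gap 0.0007
 turn [-0.002  0.007  0.003]
 turn [ 5.000e-03 -3.135e+00  3.000e-03]
 shift tool [0.0735 0.0081 0.0008]
```

Lower 8 mm, then push through both detents.

move_arm --series '[[[255,0,0.008,0,0,0,0],[255,0.012,0,0,0,0,0],[255,0.012,0,0,0,0,0],[255,0.012,0,0,0,0,0],[255,0.008,0,0,0,0,0]]]'

```text
t: 3.73
eef_pos: [0.5449, -0.0819, 0.1931]
eef_rot: [-1.567, 0.075, -0.077]
force: [0.1, -0.3, -0.1]
finger_gap: 0.0006
```

Run:
```python
from go import *
s,Rt=rep((.008,-.055,.117));
cv2.imwrite('pics/scene4.png',eyes.get_image('scene')[60:320,220:500].repeat(2,0).repeat(2,1))
```

```text
t 3.7333 tcp [ 0.5449 -0.0819  0.1931] tip m [-0.0259 -0.0562  0.1151] F [ 0.1 -0.3 -0.1] gap 0.0006
 turn [-0.002  0.006  0.001]
 turn [ 1.000e-03 -3.135e+00  3.000e-03]
 shift tool [ 0.0339 -0.0019  0.001 ]
```

View pics/scene4.png

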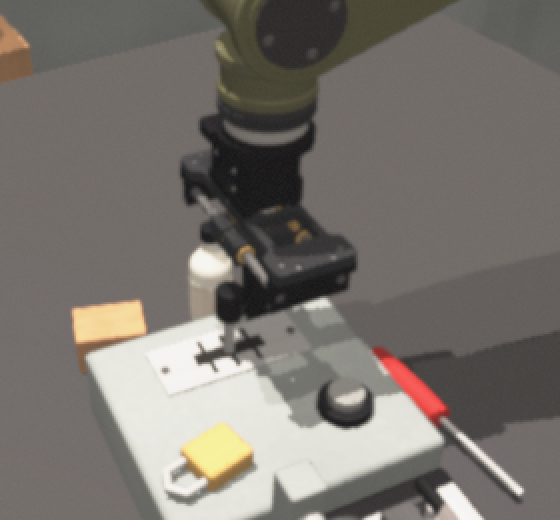

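The lever is now upright at the first detent, with its grip at about (230,300) in the enlarged crop. I'll keep pushing.

move_arm --series '[[[255,0.01,0,0,0,0,0],[255,0.01,0,0,0,0,0],[255,0.008,0,0,0,0,0],[255,0.004,0,0,0,0,0],[255,0,0,0,0,0,0]]]'

```text
t: 4.2
eef_pos: [0.5774, -0.0852, 0.1933]
eef_rot: [-1.568, 0.075, -0.077]
force: [0.4, 0.2, 0.0]
finger_gap: 0.0003
```

Run:
```python
from go import *
s,Rt=rep((.008,-.055,.117));
cv2.imwrite('pics/scene5.png',eyes.get_image('scene')[60:320,220:500].repeat(2,0).repeat(2,1))
```

```text
t 4.2 tcp [ 0.5774 -0.0852  0.1933] tip m [ 0.0069 -0.0561  0.1153] F [0.4 0.2 0. ] gap 0.0003
 turn [-0.002  0.006  0.002]
 turn [ 3.000e-03 -3.135e+00  3.000e-03]
 shift tool [ 0.0012 -0.0017  0.0011]
```

View pics/scene5.png

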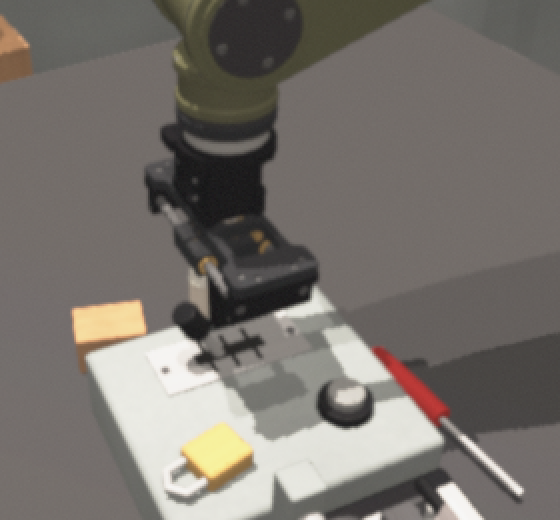

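The lever leans fully to +x, with its grip at about (192,320) in the crop. I'll back off, lift, and move above the button.

move_arm --series '[[[255,-0.02,0,0,0,0,0],[255,-0.025,0,0,0,0,0],[255,-0.022,-0.03,0,0,0,0],[255,0,-0.035,0,0,0,0],[255,0,0,0.03,0,0,0]]]'

```text
t: 4.67
eef_pos: [0.5142, -0.0518, 0.2654]
eef_rot: [-1.571, 0.07, -0.089]
force: [2.2, -0.2, 1.7]
finger_gap: 0.0008
```

move_arm --series '[[[255,0,0,0.035,0,0,0],[255,0,0,0.036,0,0,0],[255,0,0,0,0,0,0],[255,0,0,0,0,0,0]]]'

```text
t: 5.0
eef_pos: [0.5193, 0.0231, 0.2585]
eef_rot: [-1.568, 0.072, -0.074]
force: [0.5, 0.0, 0.5]
finger_gap: 0.0003
```

Run:
```python
from go import *
s,Rt=rep((-.06,.045,.11));
A=eyes.get_image('scene');B=eyes.get_image('side')
cv2.imwrite('pics/scene6.png',A[100:320,220:450].repeat(3,0).repeat(3,1)[:600])
cv2.imwrite('pics/side6.png',B[100:320,140:390].repeat(3,0).repeat(3,1)[:600])
for n in('scene','side'): print(n,np.round(proj(eyes.get_calibration(n),m2w(.036,-.055,.131)),1))
```

```text
t 5.0 tcp [0.5193 0.0231 0.2585] tip m [-0.0621  0.0456  0.1805] F [0.5 0.  0.5] gap 0.0003
 turn [-0.002  0.009  0.001]
 turn [ 2.000e-03 -3.132e+00  3.000e-03]
 shift tool [ 0.002   0.0705 -0.0008]
scene [315.4 220.5]
side [252.4 181. ]
```

View pics/scene6.png

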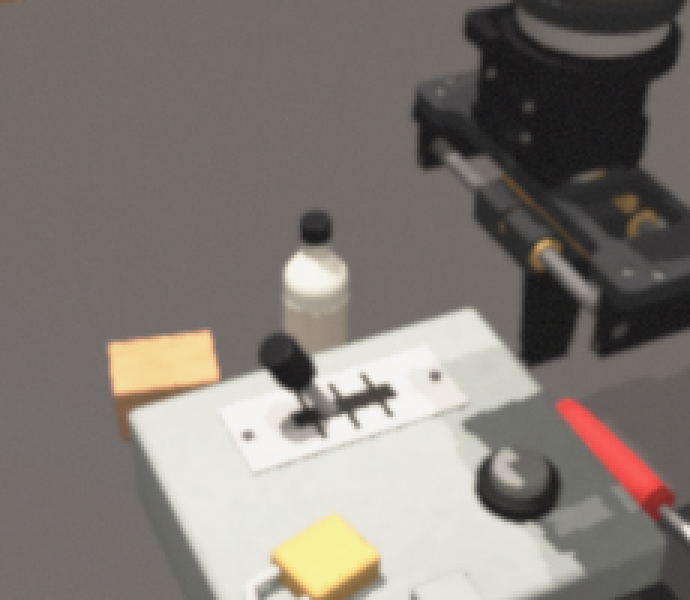

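View pics/side6.png

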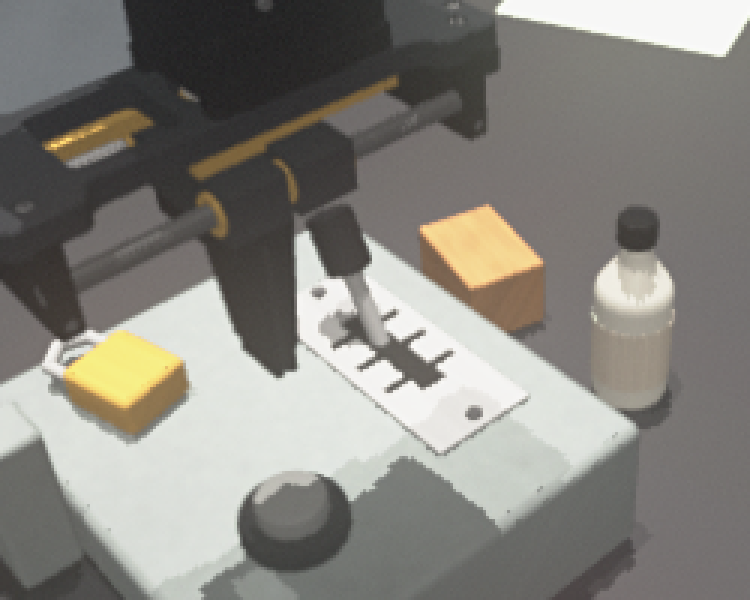

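The grip is at scene (316,221) and side (253,181). The predicted second stop is (315.4,220.5) and (252.4,181), so the lever is on its second stop. Going down over the button.

move_arm --series '[[[255,0.002,0.025,-0.001,0,0.008,0],[255,0,0.025,0,0,0,0],[255,0,0.018,0,0,0,0],[255,0,0,0,0,0,0],[255,0,0,0,0,0,0]]]'

```text
t: 5.52
eef_pos: [0.5209, 0.0197, 0.1894]
eef_rot: [-1.567, 0.085, -0.082]
force: [-0.9, 0.7, 0.7]
finger_gap: 0.0002
```

Run:
```python
from go import *
s,Rt=rep((-.06,.045,.102));
A=eyes.get_image('scene');B=eyes.get_image('side')
cv2.imwrite('pics/scene7.png',A[180:300,320:450].repeat(5,0).repeat(5,1))
cv2.imwrite('pics/side7.png',B[180:300,170:300].repeat(5,0).repeat(5,1))
```

```text
t 5.5167 tcp [0.5209 0.0197 0.1894] tip m [-0.0604  0.0423  0.1114] F [-0.9  0.7  0.7] gap 0.0002
 turn [-0.002 -0.004 -0.002]
 turn [ 3.000e-03  3.138e+00 -3.000e-03]
 shift tool [0.0005 0.0094 0.0027]
```

View pics/scene7.png

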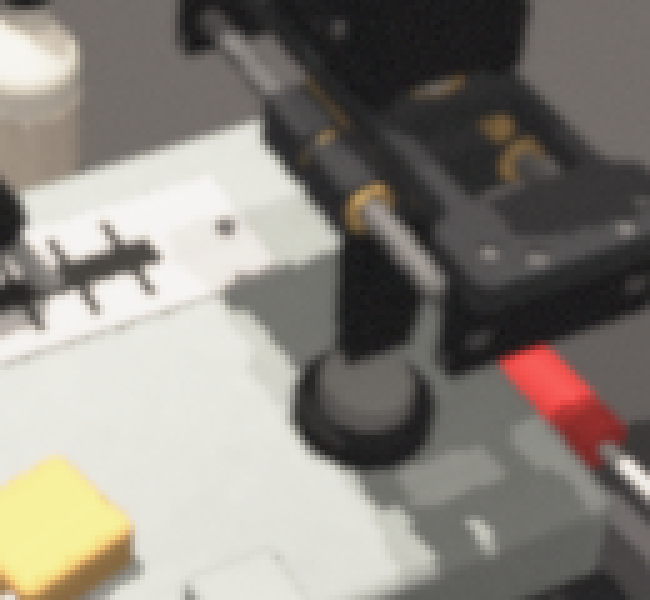

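View pics/side7.png

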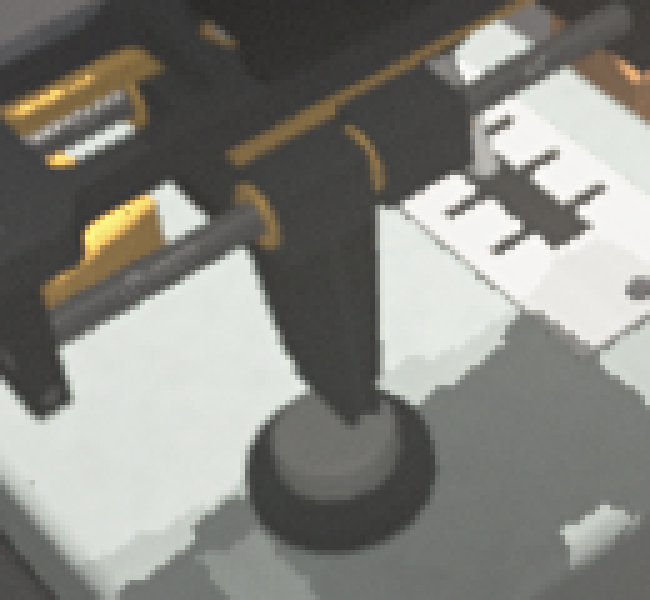

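move_arm --series '[[[255,0,0.006,0.002,0,0,0],[255,0,0.004,0,0,0,0],[255,0,0.002,0,0,0,0],[255,0,0,0,0,0,0]]]'

```text
t: 5.95
eef_pos: [0.5221, 0.0228, 0.1787]
eef_rot: [-1.567, 0.081, -0.084]
force: [0.1, -0.8, 1.6]
finger_gap: 0.0004
```

move_arm --series '[[[255,0,0.002,0,0,0,0],[255,0,0.001,0,0,0,0],[255,0,0,0,0,0,0]]]'

```text
t: 6.2
eef_pos: [0.5222, 0.0228, 0.176]
eef_rot: [-1.567, 0.081, -0.084]
force: [-0.5, -0.7, 3.9]
finger_gap: 0.0004
```

Run:
```python
from go import *
s,Rt=rep((-.06,.045,.096));
```

```text
t 6.2 tcp [0.5222 0.0228 0.176 ] tip m [-0.0591  0.0456  0.098 ] F [-0.5 -0.7  3.9] gap 0.0004
 turn [-0.002 -0.002  0.002]
 turn [-3.00e-03  3.14e+00 -3.00e-03]
 shift tool [-0.0009  0.002  -0.0006]
```

Contact force is rising: 1.6 N, then 3.9 N. I'll keep pressing in small steps until it bottoms.

move_arm --series '[[[255,0,0.001,0,0,0,0],[255,0,0,0,0,0,0]]]'

```text
t: 6.37
eef_pos: [0.5222, 0.0228, 0.1749]
eef_rot: [-1.567, 0.081, -0.084]
force: [-1.5, 1.1, 4.4]
finger_gap: 0.0004
```

move_arm --series '[[[255,0,0.001,0,0,0,0],[255,0,0,0,0,0,0]]]'

```text
t: 6.53
eef_pos: [0.5221, 0.0228, 0.1739]
eef_rot: [-1.567, 0.081, -0.084]
force: [-0.3, -0.4, 4.9]
finger_gap: 0.0006
```

move_arm --series '[[[255,0,0.001,0,0,0,0],[255,0,0,0,0,0,0]]]'

```text
t: 6.7
eef_pos: [0.5222, 0.0228, 0.1738]
eef_rot: [-1.567, 0.081, -0.084]
force: [-2.2, -0.5, 9.4]
finger_gap: 0.0001
```

It has bottomed: z stopped while the force jumped to 9.4 N. One more small step to confirm, then retreat.

move_arm --series '[[[255,0,0.001,0,0,0,0],[255,0,0,0,0,0,0]]]'

```text
t: 6.87
eef_pos: [0.5223, 0.0228, 0.1737]
eef_rot: [-1.567, 0.081, -0.083]
force: [-5.3, -0.5, 13.9]
finger_gap: 0.0004
```

move_arm --series '[[[255,0,-0.005,0,0,0,0],[255,0,-0.01,0,0,0,0],[255,0,-0.03,0,0,0,0],[255,0,-0.035,0,0,0,0],[255,0,-0.035,0,0,0,0]]]'

```text
t: 7.28
eef_pos: [0.5204, 0.0227, 0.2861]
eef_rot: [-1.567, 0.085, -0.08]
force: [1.5, -0.2, 0.3]
finger_gap: 0.0008
```

move_arm --series '[[[255,-0.03,-0.02,0,0,0,0],[255,-0.035,0,0,0,0,0],[255,-0.035,0,0,0,0,0],[255,0,0,0,0,0,0],[255,0,0,0,0,0,0]]]'

```text
t: 7.7
eef_pos: [0.4208, 0.0332, 0.3059]
eef_rot: [-1.567, 0.081, -0.083]
force: [0.1, -0.4, 0.6]
finger_gap: 0.0005
```

Run:
```python
from go import *
s,Rt=rep();
A=eyes.get_image('scene');B=eyes.get_image('side')
cv2.imwrite('pics/scene8.png',A[100:400,200:500].repeat(2,0).repeat(2,1))
cv2.imwrite('pics/side8.png',B[130:400,50:400].repeat(2,0).repeat(2,1))
```

```text
t 7.7 tcp [0.4208 0.0332 0.3059] tip m [-0.1611  0.0455  0.2279] F [ 0.1 -0.4  0.6] gap 0.0005
 turn [-0.002 -0.001  0.001]
 turn [-2.00e-03  3.14e+00 -3.00e-03]
```

View pics/scene8.png

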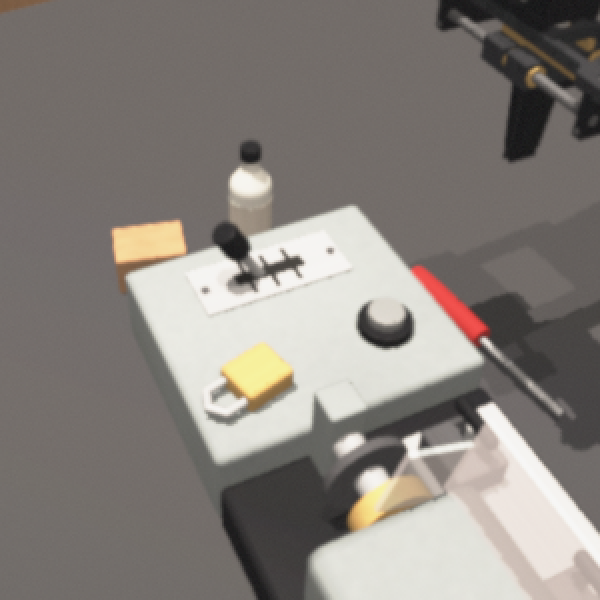

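View pics/side8.png

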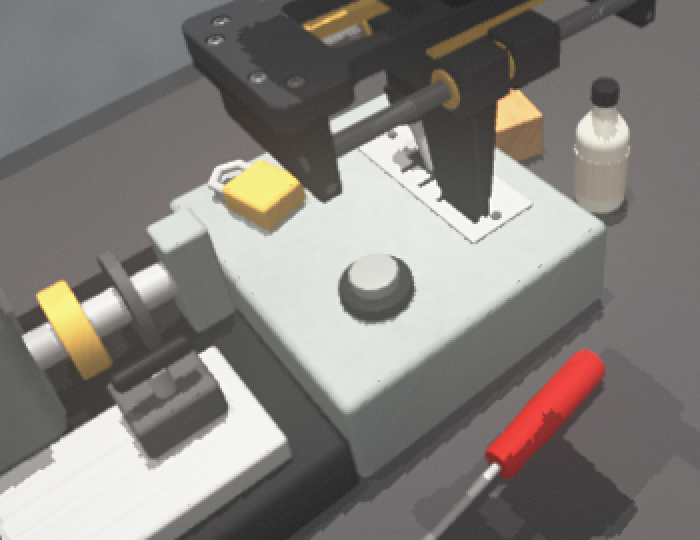

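The lever is still at its second stop (scene crop (232,242)), the button is back up, and the loose things look unmoved. The arm is clear, so I'm handing in.

```bash
python3 -c "
from workcell import bot
print(bot.job_done())"
```

```text
the job is handed in; nothing more can be done
None
```

The job is handed in: the speed lever is at its second stop, and the start button was pushed fully down and came back up. It took about 7.8 s of the 38 s allowed.

- **Lever:** I pushed it with the shut fingertips past the first detent to the second stop. With the gripper backed off, the grip lay within about 1 pixel of the predicted second-stop position in both camera views. It still looked the same in the last scene picture.
- **Button:** I pressed it with the fingertips. It bottomed where z stopped changing while the force climbed from 5 to 14 N. The last pictures show the cap up again.
- **Loose things:** the padlock, oil bottle, carton and screwdriver looked unmoved in the last pictures. I judged this by eye and did not measure it.
- **Forces:** the highest wrist force I read was about 15 N, taken at the end of each move, and the arm was clear of everything at hand-in.

No check failed. Tip positions swung by 5 to 10 mm just after faster moves, so I waited or corrected before each contact.

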